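Pin the carry handle of a sample carrier and lift it level

TASK

Slide the yellow T-handle of the sample carrier along to its stop at the lug end so that the two holes line up, take the red-knobbed retaining pin from its stand and drop it fully through both holes, and only then lift the carrier by the yellow bar. Raise it, level, to about 10 cm clear of the mat with the samples still in it, and finish while holding it there steady, without setting it down or letting go. Leave the jar, the sanding block and the scissors cup where they stand.

Things in the scene. Friction and masses are not known exactly. Their poses are not given: they have to be found in the camera images.
- carrier: loose aluminium tray on the green mat (mat top z = 0.003), rim 22 mm high, local x -105 to +89 mm, y -70 to +70 mm. Origin at its underside, below the handle's home position, where it balances. z up; +x runs along the blue centre rib (30 mm wide, top at 30 mm) to the blue lug, an 8 mm plate sticking out to x = 135 mm. About 0.75 kg with handle, samples and pin
- lug_hole (a point): centre of the lug's upright through hole, at the lug's upper face, 30 mm above the carrier's underside and 112 mm along +x from its origin; hole 11 mm across, its frame parallel to the carrier's. The steel tongue of the handle (6 mm thick) lies 1 mm above the lug
- handle (a joint): slide of the T-handle along the rib, in m: 0 = at its stop, home, tongue hole exactly over lug hole; grows up to 0.03 as the handle stands away from the lug (towards the carrier's -x). About 1.5 N of friction, it stays where it is left; push the handle along the carrier's +x to bring it home
- handle_bar (a point): centre of the handle's yellow cross bar: 80 mm long along the carrier's y, 18 mm wide (x), 18 mm tall, centre 109 mm above the carrier's underside, on a 14 mm square steel mast. Grip it from above across its 18 mm width (fingers closing along the carrier's x)
- tongue_hole (a point): centre of the 11 mm hole in the end of the handle's steel tongue, at its upper face, 37 mm above the carrier's underside; moves with the handle; frame parallel to the carrier's
- pin: loose retaining pin upright in its stand; origin at the lower tip, z up towards the knob: steel shank 8 mm across, 30 mm long; collar 22 mm across (30 to 34 mm above the tip); red knob 18 mm across (34 to 64 mm); 40 g. Fully in, the collar rests on the tongue, the tip 7 mm above the carrier's underside
- pin_tip (a point): lower tip of the pin's shank (same point as the pin's origin)
- pin_knob (a point): point on the pin's axis at which to grip the red knob, 54 mm above the tip
- stand: grey pin stand, 50 x 50 x 36 mm, fixed, with a 10 mm hole in the middle of its top from which the pin is drawn straight up (30 mm of shank inside, collar on the top face); origin at the centre of its underside, at the mat's surface. A fixed white bench scale, 47 mm high, stands at least 40 mm beyond it
- mat: green cutting mat, 460 x 780 x 3 mm, fixed, origin at the centre of its underside
- sample_a: black foam-glass sample with a small white label, 36 mm across, 22 mm high, 40 g, loose in the carrier's well at +y; origin at its underside
- sample_b: black sample as the other, loose in the carrier's well at -y
- jar: white plastic jar, 52 mm across, 55 mm high, loose bystander; origin at its underside
- sanding_block: green block, 45 x 80 x 30 mm, loose bystander; origin at its underside
- cup: red cup with two pairs of scissors, 90 mm across, cup 110 mm high, about 190 mm with the scissors, loose bystander; origin at its underside
There are look-alikes about, which are no part of the job. Leave any orange or purple look-alike of the sample_b alone.

How it is judged (in metres and radians):
On the way, in this order (a step that is already met when the one before it is completed fails the run):
1. the T-handle is slid home to its stop, holes in line, with the carrier on the mat (value of joint handle below 0.003 m and height (world z) of carrier below 0.012 m), for 0.2 s.
2. the pin is fully down through tongue and lug, with the carrier still on the mat (z of pin_tip in the frame of lug_hole below -0.018 m and x of pin_tip in the frame of lug_hole between -0.006 and 0.006 m and y of pin_tip in the frame of lug_hole between -0.006 and 0.006 m and angle between the z axis of pin and the z axis of carrier, either way round below 0.25 rad and value of joint handle below 0.004 m and height (world z) of carrier below 0.012 m), for 0.2 s.
3. the carrier is lifted level, clear of the mat (height (world z) of carrier above 0.063 m and angle between carrier's own z axis and vertical below 0.12 rad), for 0.2 s.
At the end, for the whole second after the job is handed in: Through the last second the gripper, at the yellow bar (50 mm), holds the carrier 60 to 160 mm above the mat, within 0.12 rad of level, still (30 mm/s, 0.2 rad/s), touching nothing else; handle home within 4 mm; pin tip at least 18 mm below the lug's top (23 when seated); both samples in the tray (all of step 3 and height (world z) of carrier below 0.163 m and linear speed of carrier below 0.03 m/s and angular speed of carrier below 0.2 rad/s and contact force between the fingers and carrier above 3 N and distance between the grasp point and handle_bar below 0.05 m and contact force between carrier and mat below 0.3 N and contact force between carrier and jar below 0.3 N and contact force between carrier and sanding_block below 0.3 N and contact force between carrier and cup below 0.3 N and contact force between carrier and stand below 0.3 N and value of joint handle below 0.004 m and z of pin_tip in the frame of lug_hole below -0.018 m and x of pin_tip in the frame of lug_hole between -0.006 and 0.006 m and y of pin_tip in the frame of lug_hole between -0.006 and 0.006 m and angle between the z axis of pin and the z axis of carrier, either way round below 0.25 rad and z of sample_a in the frame of carrier between -0.005 and 0.03 m and x of sample_a in the frame of carrier between -0.106 and 0.09 m and y of sample_a in the frame of carrier between -0.07 and 0.07 m and z of sample_b in the frame of carrier between -0.005 and 0.03 m and x of sample_b in the frame of carrier between -0.106 and 0.09 m and y of sample_b in the frame of carrier between -0.07 and 0.07 m); the arm keeps its last pose, push and grip.
It fails at once if the carrier is lifted more than 20 mm off the mat before the pin is in (height (world z) of carrier above 0.023 m and (z of pin_tip in the frame of lug_hole above -0.01 m or x of pin_tip in the frame of lug_hole above 0.008 m or x of pin_tip in the frame of lug_hole below -0.008 m or y of pin_tip in the frame of lug_hole above 0.008 m or y of pin_tip in the frame of lug_hole below -0.008 m)).
It fails at once if the carrier is tipped more than 0.3 rad (angle between carrier's own z axis and vertical above 0.3 rad).
It fails at once if a bystander is moved more than 30 mm (distance of any of jar, sanding_block, cup from where it was at the start of the episode above 0.03 m).
It also fails if it takes over 62 s, if anything falls off the work surface, if the arm or the gripper's body presses on something with over 40 N, if the wrist force passes 120 N, or if a joint passes its speed limit or range.

ROBOT

A 7-joint arm with a two-finger parallel gripper is mounted at the origin on the work surface. World frame = base frame: x ahead of the robot, y to its left, z up, the work surface at z = 0. Lengths are in m, angles in degrees, forces in N, time in s.
With the tool pointing down it reaches from about 0.35 to 0.9 m from the base axis. Payload 19.9 kg.
Tool frame: the origin (TCP) lies midway between the tips of the shut fingers; the grasp point (between the pads) lies 19 mm behind it; z points along the fingers, y is the line along which they close (so a half turn about z gives the same grasp; the last joint's range is limited). The gripper opens to 85 mm and grips with 20 to 120 N. Pads are 22 mm wide; open, the fingers measure 114 mm over their backs; the gripper's body (76 mm by 85 mm) begins 54 mm behind the grasp point. The pads swing forward as they close: fully open they stand 13 mm farther back than shut.
Start: joints at [61.507, 23.915, -0.59, 92.452, 0.269, 63.638, -3.037], TCP at [0.275, -0.561, 0.231] pointing down, gripper open.
Joint ranges: [-161.28, 161.28], [-22.2, 115.67], [-73.04, 71.86], [3.21, 147.25], [-68.34, 248.33], [10.77, 114.83], [-161.83, 161.83]. Speed limits (degrees/s): [108.29, 108.29, 136.94, 136.94, 172.46, 172.46, 172.46].

INTERFACE

Orientations are given as a 3x3 rotation matrix whose columns are the frame's x, y, z axes.
In Python, from station import telemetry, vision, hand_in gives the robot as it stands.
- The arm moves only by the tool arm_command, never from a script. Its argument "targets" is a list of rows, each a list of 3 entries, a list of its own where there are three numbers: the opening, from -1 (shut) to 1 (fully open), then the shift along the tool's x, y, z in units of 50 mm (1.0 is 50 mm), then the turn about the tool's z in units of 6 degrees (1.0 is 6 degrees). A call has exactly 10 rows; each row shifts and turns the commanded pose from where the row before left it, along the tool's axes as they then stand; what a row does not reach is not made up. A row lasts 1/10 s, in which the tool goes at most 50 mm and 8.59 degrees, less where a joint would pass 70% of its speed; a pose out of reach is approached as far as the arm can. A call is refused whole if a number of a shift passes 1 or a number of a turn 1, either way. A call with a gripper value outside its range is refused whole. The fingers move at their own pace and stop on an object; "grip_force" is the grip in N (left out, the last holds). Time passes only in rows, so rows that do not move let the fingers close, or fill a call up. It gives the time, the measured TCP pose, the force, the opening and the grip force at its end, in the units of the state.
- telemetry.observe(): the state, without advancing time (a new reading comes with each control period).
- vision.camera(name): name is "scene" or "top"; returns the picture (420x560x3 uint8, red, green, blue); there is no depth.
- vision.camera_info(name): a dict with "fx", "fy", "cx", "cy" (pixels), "dist" ([k1, k2, p1, p2, k3] as OpenCV has them; the pictures are not rectified), "position" and "rotation" of the camera in the world. Camera axes: x right, y up, looking along -z (the intrinsics and any distortion apply to the point x, -y, -z); pixel columns grow to the right and rows downward; lengths in m; the calibration is good to about 2 mm. A picture is of the moment at which its call begins. camera_info takes no time and is no camera call.
- hand_in(): hands the job in; it is judged then, once.
The state is a dict: "clock": time; "q": joint angles; "joint_velocities": joint speeds; "effort": joint torques, N m; "position": TCP position; "orientation": TCP orientation; "contact_force": force on the tool from outside, world axes, zero at the start; "ft_torque": the same for the moment, N m; "grip_width": finger opening in m; "grasp_force": force on a finger pad.
Only numpy, scipy, OpenCV 4.12 (cv2) and the standard library are available. Lean on these libraries where they do the work, as an engineer would, in place of code of your own. Each camera call takes 0.05 s, during which the arm holds its last target. There are 200 camera calls.

## Working session

There is one attempt and no reset: what is moved stays moved. The work goes in short steps, Python scripts to look and compute and a tool call to move; the robot and the scene stay as the last step left them, time stands still between calls to the robot, and variables do not carry over. Pictures are saved under pics/ and viewed, at most 10 in all, crops included, and the job is handed in when it is done.

Besides the shell and the picture viewer there is one more tool, called after "Call:" as name(argument=value, ...), one argument or row to a line, values as JSON. arm_command: Moves the arm, as the interface text tells. Its arguments: {"type":"object","properties":{"targets":{"type":"array","items":{"type":"array"}},"grip_force":{"type":"number"}},"required":["targets"]}

```bash
mkdir -p pics; python3 - <<'E'
from station import telemetry, vision
import cv2
for n in("scene","top"):
    cv2.imwrite(f"pics/{n}0.png",vision.camera(n)[:,:,::-1])
    print(vision.camera_info(n))
s=telemetry.observe();print(s["clock"],s["position"],s["orientation"],s["grip_width"])
E
```

```text
{'fx': 409.9184346457943, 'fy': 409.9184346457943, 'cx': 284.3653821213729, 'cy': 211.67775373558706, 'dist': array([-0.12151293,  0.        ,  0.        ,  0.        ,  0.        ]), 'position': array([1.24149919, 0.2930078 , 0.6164164 ]), 'rotation': array([[-0.25263677, -0.52766845,  0.81101213],
       [ 0.96755956, -0.1393169 ,  0.21075886],
       [ 0.0017769 ,  0.83794797,  0.54574723]])}
{'fx': 383.2694473219694, 'fy': 383.2694473219694, 'cx': 276.79075371038647, 'cy': 212.14759867452443, 'dist': array([0.01724347, 0.        , 0.        , 0.        , 0.        ]), 'position': array([0.36151327, 0.09990637, 0.91242721]), 'rotation': array([[ 0.01892157,  0.98928408, -0.1447722 ],
       [-0.99965711,  0.01609768, -0.02065247],
       [-0.01810067,  0.14511334,  0.98924946]])}
0.1 [ 0.27500329 -0.5609002   0.23073589] [[ 8.97877481e-01  4.40245111e-01 -5.21115188e-04]
 [ 4.40245417e-01 -8.97876978e-01  9.50986576e-04]
 [-4.92301393e-05 -1.08328800e-03 -9.99999412e-01]] 0.08512950184714674
```

View pics/scene0.png

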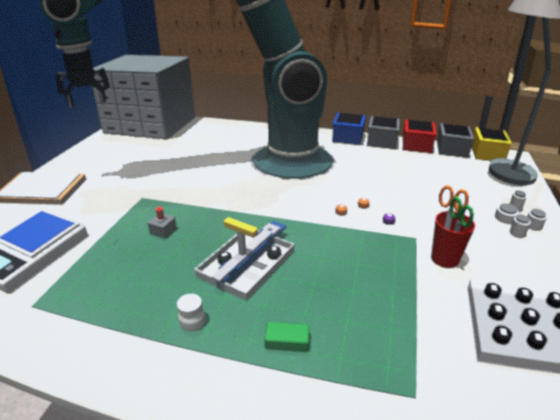

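View pics/top0.png

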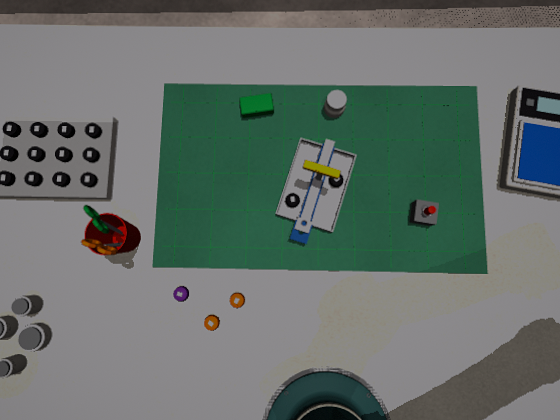

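Scene view: the carrier is at about (245,262) with the yellow bar at (240,227), the pin in its stand at (161,222), the jar at (190,312), the block at (287,337) and the cup at (450,240). Top view: the carrier is at (316,185) with its lug pointing down to (300,237), the bar at (322,169), the pin at (430,211) and the cup at (108,235).

```bash
cat >h.py <<'E'
import numpy as np,cv2
from station import telemetry,vision
def ray(n,uv):
    c=vision.camera_info(n);K=np.array([[c["fx"],0,c["cx"]],[0,c["fy"],c["cy"]],[0,0,1]])
    p=cv2.undistortPoints(np.array([[uv]],float),K,c["dist"])[0,0]
    d=c["rotation"]@np.array([p[0],-p[1],-1]);return c["position"],d/np.linalg.norm(d)
def plane(n,uv,z):
    o,d=ray(n,uv);return o+d*(z-o[2])/d[2]
def tri(a,b):
    (o,d),(p,e)=ray("scene",a),ray("top",b)
    s=np.linalg.lstsq(np.c_[d,-e],p-o,rcond=None)[0];x,y=o+s[0]*d,p+s[1]*e
    return (x+y)/2,np.linalg.norm(x-y)
def blobs(im,lo,hi,box,amin=15):
    m=cv2.inRange(cv2.cvtColor(im,cv2.COLOR_RGB2HSV),np.array(lo),np.array(hi))
    k=np.zeros_like(m);x0,y0,x1,y1=box;k[y0:y1,x0:x1]=m[y0:y1,x0:x1]
    r=[]
    for c in cv2.findContours(k,cv2.RETR_EXTERNAL,cv2.CHAIN_APPROX_NONE)[0]:
        if cv2.contourArea(c)>=amin:
            M=cv2.moments(c);r.append((cv2.contourArea(c),(M["m10"]/M["m00"],M["m01"]/M["m00"]),cv2.minAreaRect(c)))
    return sorted(r,key=lambda t:-t[0])
Y=((20,120,90),(35,255,255));R=((0,120,70),(8,255,255));B=((102,90,50),(125,255,255))
E
python3 - <<'E'
from h import *
S=vision.camera("scene");T=vision.camera("top")
bs=(150,180,310,300);bt=(260,130,450,250)
for nm,c in(("Y",Y),("R",R),("B",B)):
    print(nm)
    for q in blobs(S,*c,bs)[:3]:print(" S",q)
    for q in blobs(T,*c,bt)[:3]:print(" T",q)
y=tri(blobs(S,*Y,bs)[0][1],blobs(T,*Y,bt)[0][1]);r=tri(blobs(S,*R,bs,5)[0][1],blobs(T,*R,bt,5)[0][1]);print(y,r)
cr=cv2.resize(T[120:260,260:450],None,fx=4,fy=4,interpolation=cv2.INTER_CUBIC)
cv2.imwrite("pics/crop.png",cr[:,:,::-1])
E
```

```text
Y
 S (251.5, (240.1126573889993, 226.18025182239893), ((239.70692443847656, 226.26931762695312), (33.107566833496094, 9.52287483215332), 20.85445785522461))
 T (256.0, (321.37109375, 168.4921875), ((321.34869384765625, 168.49191284179688), (37.12834548950195, 7.940318584442139), 17.10272979736328))
R
 S (17.5, (158.64761904761903, 209.03809523809522), ((158.5, 209.0), (4.0, 5.0), 90.0))
 T (38.5, (431.5367965367965, 209.27705627705626), ((431.5, 209.5), (7.0, 7.0), 90.0))
B
 S (294.5, (243.40067911714772, 263.8143746462931), ((248.08978271484375, 259.6781005859375), (7.450567722320557, 65.75604248046875), 46.54815673828125))
 S (48.0, (278.78472222222223, 225.71527777777774), ((278.5307922363281, 225.66783142089844), (13.903779029846191, 11.503721237182617), 65.55604553222656))
 T (156.0, (298.9850427350427, 235.88568376068375), ((300.4750671386719, 231.67971801757812), (17.419260025024414, 19.626495361328125), 17.35402488708496))
 T (30.0, (306.03333333333336, 195.93333333333334), ((306.6295166015625, 194.04161071777344), (1.7000513076782227, 46.47938919067383), 17.818889617919922))
 T (16.0, (317.6875, 196.875), ((317.3243713378906, 197.9459686279297), (1.6174721717834473, 45.87739944458008), 17.10272979736328))
(array([0.57419824, 0.02270931, 0.11431518]), np.float64(0.0009361755057369149)) (array([ 0.49708202, -0.2240346 ,  0.06933566]), np.float64(0.0012822374368280888))
```

View pics/crop.png

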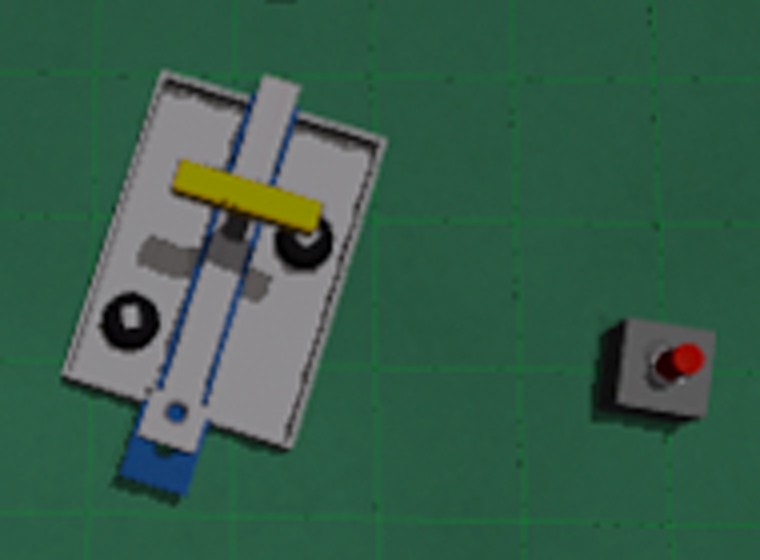

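The crop shows the tray rim corners at crop (165,70), (387,138), (290,448) and (63,378). The tongue hole is at (175,411), well back from the lug, whose end is at (118,478)-(185,495). The pin knob is at (687,360) on its stand, whose top is centred near (667,366). The two black samples are inside the tray. The orange and purple look-alikes at top-view (212,322), (237,299) and (181,293) are outside the tray, so I leave them alone.

```bash
python3 - <<'E'
from h import *
P=lambda u,v,z:plane("top",(u/4+260-.4,v/4+120-.4),z)
c=[P(*q,.025) for q in((165,70),(387,138),(290,448),(63,378))]  # -x+y? order
print([np.linalg.norm(c[i]-c[(i+1)%4]).round(4) for i in range(4)])
fx=(c[2]+c[3]-c[0]-c[1])/2; fx2=np.array(c[3])-c[0]
yl=c[1]-c[0]; # toward -world y
print("ang x from edges",np.degrees(np.arctan2(fx[1],fx[0])),"bar",np.degrees(np.arctan2(yl[1],yl[0]))," ")
L=(P(118,478,.033)+P(185,495,.033))/2
a=np.arctan2(fx[1],fx[0]);a2=np.arctan2(yl[1],yl[0])-0
X=np.array([np.cos(a),np.sin(a)]);Yv=np.array([-X[1],X[0]])
m=sum(c)/4
print("origin from rim",m[:2]+.008*X,"origin from lug end",L[:2]-.135*X)
th=P(175,411,.040);by=plane("top",(321.37,168.49),.120)
print("tongue hole",th,"bar",by)
for o in(m[:2]+.008*X,L[:2]-.135*X):
    for p in(th,by):print(((p[:2]-o)@X).round(4),((p[:2]-o)@Yv).round(4))
print("stand top",P(667,366,.039),"knob top",P(688,359,.073))
st=[P(*q,.039) for q in((626,317),(715,332),(703,417),(617,404))];print("stand c",sum(st)/4,[np.linalg.norm(st[i]-st[(i+1)%4]).round(4) for i in range(4)])
r,_=ray("top",(0,0))
E
```

```text
[np.float64(0.1385), np.float64(0.195), np.float64(0.1378), np.float64(0.1967)]
ang x from edges 162.83881995374963 bar -107.02337436875476  
origin from rim [0.55324472 0.02905297] origin from lug end [0.5526525  0.02978608]
tongue hole [0.46657979 0.05687821 0.04      ] bar [0.57254528 0.02371063 0.12      ]
0.091 -0.001
-0.02 -0.0006
0.0902 -0.0005
-0.0208 -0.0001
stand top [ 0.49730601 -0.22316576  0.039     ] knob top [ 0.49608903 -0.22211048  0.073     ]
stand c [ 0.49652827 -0.22211529  0.039     ] [np.float64(0.0507), np.float64(0.0498), np.float64(0.0485), np.float64(0.0509)]
```

Call:
arm_command(
  targets=[
    [1, [0.52, -0.39, 0], 0],
    [1, [0.52, -0.39, 0], 0],
    [1, [0.52, -0.39, 0], 0],
    [1, [0.52, -0.39, 0], 0],
    [1, [0.52, -0.39, 0], 0],
    [1, [0.52, -0.39, 0], 0],
    [1, [0.52, -0.39, 0], 0],
    [1, [0.52, -0.39, 0], 0],
    [1, [0.52, -0.39, 0], 0],
    [1, [0.52, -0.39, 0], 0],
  ],
  grip_force=40,
)

```text
clock: 1.2
position: [0.4231, -0.2704, 0.2313]
orientation: [[0.898, 0.44, -0.0], [0.44, -0.898, -0.0], [-0.0, -0.0, -1.0]]
contact_force: [0.7, 0.0, 0.6]
grip_width: 0.0852
grasp_force: 0.0
```

Call:
arm_command(
  targets=[
    [1, [0.52, -0.39, 0], 0],
    [1, [0.52, -0.39, 0], 0],
    [1, [0.52, -0.39, 0], 0],
    [1, [0.52, -0.39, 0], 0],
    [1, [0.52, -0.39, 0], 0],
    [1, [0.52, -0.39, 0], 0],
    [1, [0.52, -0.39, 0], 0],
    [1, [0.52, -0.39, 0], 0],
    [1, [0.52, -0.39, 0], 0],
    [1, [0.52, -0.39, 0], 0],
  ],
)

```text
clock: 2.2
position: [0.5708, 0.0191, 0.2312]
orientation: [[0.898, 0.44, -0.0], [0.44, -0.898, 0.0], [-0.0, -0.0, -1.0]]
contact_force: [0.6, -0.3, 0.6]
grip_width: 0.0858
grasp_force: 0.0
```

Call:
arm_command(
  targets=[
    [1, [0, 0, 0], -0.8],
    [1, [0, 0, 0], -0.8],
    [1, [0, 0, 0], -0.8],
    [1, [0, 0, 0], -0.8],
    [1, [0, 0, 0], -0.8],
    [1, [0, 0, 0], -0.8],
    [1, [0, 0, 0], -0.8],
    [1, [0, 0, 0], -0.8],
    [1, [0, 0, 0], -0.8],
    [1, [0, 0, 0], -0.6],
  ],
)

```text
clock: 3.2
position: [0.5702, 0.0178, 0.2311]
orientation: [[0.291, 0.957, -0.0], [0.957, -0.291, 0.0], [-0.0, -0.0, -1.0]]
contact_force: [0.5, -0.3, -0.4]
grip_width: 0.0851
grasp_force: 0.0
```

```bash
cat >>h.py <<'E'
def go(p,ang=None):
    s=telemetry.observe();Rm=np.array(s["orientation"]);d=Rm.T@(np.array(p)-s["position"])/.05
    a=np.degrees(np.arctan2(Rm[1,1],Rm[0,1]))
    t=None if ang is None else -((ang-a+90)%180-90)/6
    print("t",round(s["clock"],2),"pos",s["position"].round(4),"yang",a.round(2),"w",round(s["grip_width"],4),"F",np.round(s["contact_force"],1),"gf",s["grasp_force"],"| shift",d.round(3),"turn",t)
E
python3 -c "
from h import *
go((.5725,.0235,.095),-17.1)"
```

```text
t 3.2 pos [0.5702 0.0178 0.2311] yang -16.89 w 0.0851 F [ 0.5 -0.3 -0.4] gf 0.0 | shift [0.122 0.011 2.723] turn 0.03481059587402058
```

Call:
arm_command(
  targets=[
    [1, [0.12, 0.01, 0.3], 0],
    [1, [0, 0, 0.3], 0],
    [1, [0, 0, 0.3], 0],
    [1, [0, 0, 0.3], 0],
    [1, [0, 0, 0.3], 0],
    [1, [0, 0, 0.3], 0],
    [1, [0, 0, 0.3], 0],
    [1, [0, 0, 0.3], 0],
    [1, [0, 0, 0.3], 0],
    [1, [0, 0, 0], 0],
  ],
)

```text
clock: 4.2
position: [0.5715, 0.0234, 0.0941]
orientation: [[0.294, 0.956, -0.003], [0.956, -0.294, 0.0], [-0.001, -0.003, -1.0]]
contact_force: [0.0, -0.0, 0.5]
grip_width: 0.0855
grasp_force: 0.0
```

Call:
arm_command(
  targets=[
    [0, [0, 0, 0], 0],
    [-0.2, [0, 0, 0], 0],
    [-0.4, [0, 0, 0], 0],
    [-0.6, [0, 0, 0], 0],
    [-0.8, [0, 0, 0], 0],
    [-1, [0, 0, 0], 0],
    [-1, [0, 0, 0], 0],
    [-1, [0, 0, 0], 0],
    [-1, [0, 0, 0], 0],
    [-1, [0, 0, 0], 0],
  ],
  grip_force=30,
)

```text
clock: 5.2
position: [0.5729, 0.0234, 0.0967]
orientation: [[0.294, 0.956, 0.001], [0.956, -0.294, -0.0], [0.0, 0.001, -1.0]]
contact_force: [-2.5, -0.6, 6.7]
grip_width: 0.0174
grasp_force: 32.5
```

```bash
python3 -c "
from h import *
go((.5725,.0235,.095),-17.1)"
```

```text
t 5.2 pos [0.5729 0.0234 0.0967] yang -17.09 w 0.0174 F [-2.5 -0.6  6.7] gf 32.450459003448486 | shift [-0.001 -0.008  0.035] turn 0.0014798044175989844
```

Call:
arm_command(
  targets=[
    [-1, [0, 0, -0.02], 0],
    [-1, [0, -0.05, 0], 0],
    [-1, [0, -0.05, 0], 0],
    [-1, [0, -0.05, 0], 0],
    [-1, [0, -0.05, 0], 0],
    [-1, [0, -0.05, 0], 0],
    [-1, [0, -0.05, 0], 0],
    [-1, [0, -0.05, 0], 0],
    [-1, [0, -0.04, 0], 0],
    [-1, [0, 0, 0], 0],
  ],
)

```text
clock: 6.2
position: [0.5537, 0.0293, 0.0973]
orientation: [[0.294, 0.956, -0.0], [0.956, -0.294, -0.0], [-0.0, -0.0, -1.0]]
contact_force: [-0.2, -0.3, -5.8]
grip_width: 0.0172
grasp_force: 30.7
```

```bash
python3 -c "
from h import *
go((.5725,.0235,.095),-17.1)"
```

```text
t 6.2 pos [0.5537 0.0293 0.0973] yang -17.08 w 0.0172 F [-0.2 -0.3 -5.8] gf 30.7409530878067 | shift [-0.     0.394  0.045] turn 0.004014610120944913
```

Call:
arm_command(
  targets=[
    [-1, [0, 0, 0.02], 0],
    [-1, [0, -0.02, 0], 0],
    [-1, [0, -0.02, 0], 0],
    [-1, [0, -0.02, 0], 0],
    [-1, [0, -0.02, 0], 0],
    [-1, [0, 0, 0], 0],
    [-1, [0, 0, 0], 0],
    [-1, [0, 0, 0], 0],
    [-1, [0, 0, 0], 0],
    [-1, [0, 0, 0], 0],
  ],
)

```text
clock: 7.2
position: [0.5504, 0.0304, 0.0967]
orientation: [[0.294, 0.956, 0.001], [0.956, -0.294, -0.0], [0.0, 0.001, -1.0]]
contact_force: [-0.5, -2.0, 6.6]
grip_width: 0.0171
grasp_force: 32.6
```

```bash
python3 - <<'E'
from h import *
go((.5725,.0235,.095),-17.1)
T=vision.camera("top")
cv2.imwrite("pics/crop2.png",cv2.resize(T[120:260,260:450],None,fx=4,fy=4,interpolation=cv2.INTER_CUBIC)[:,:,::-1])
E
```

```text
t 7.2 pos [0.5504 0.0304 0.0967] yang -17.09 w 0.0171 F [-0.5 -2.   6.6] gf 32.583823800086975 | shift [-0.001  0.463  0.035] turn 0.0018233100478823872
```

View pics/crop2.png

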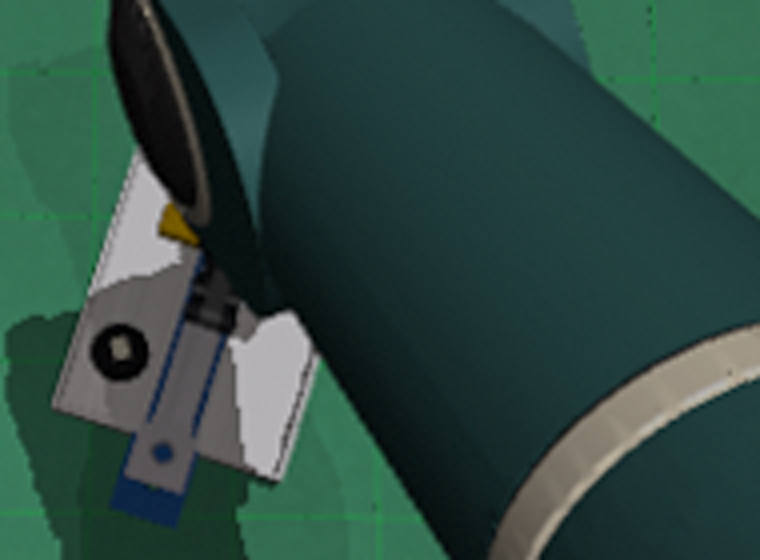

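The carrier slid along about 15 mm because my lift had unloaded the mat. The tongue hole is now at crop (163,452) and the lug end at (112,508)-(178,526), so about 14 mm remain. I press down slightly while sliding.

Call:
arm_command(
  targets=[
    [-1, [0, 0, 0.02], 0],
    [-1, [0, 0, 0], 0],
    [-1, [0, -0.03, 0], 0],
    [-1, [0, -0.03, 0], 0],
    [-1, [0, -0.03, 0], 0],
    [-1, [0, -0.03, 0], 0],
    [-1, [0, -0.03, 0], 0],
    [-1, [0, -0.03, 0], 0],
    [-1, [0, -0.02, 0], 0],
    [-1, [0, 0, 0], 0],
  ],
)

```text
clock: 8.25
position: [0.5417, 0.0331, 0.0966]
orientation: [[0.294, 0.956, 0.003], [0.956, -0.294, -0.0], [0.0, 0.003, -1.0]]
contact_force: [-1.5, -3.7, 19.9]
grip_width: 0.0178
grasp_force: 34.3
```

```bash
python3 - <<'E'
from h import *
go((.5725,.0235,.095),-17.1)
T=vision.camera("top")
cv2.imwrite("pics/crop3.png",cv2.resize(T[190:270,265:345],None,fx=7,fy=7,interpolation=cv2.INTER_CUBIC)[:,:,::-1])
E
```

```text
t 8.25 pos [0.5417 0.0331 0.0966] yang -17.1 w 0.0178 F [-1.5 -3.7 19.9] gf 34.33974266052246 | shift [-0.002  0.645  0.034] turn -0.00043418738140843516
```

View pics/crop3.png

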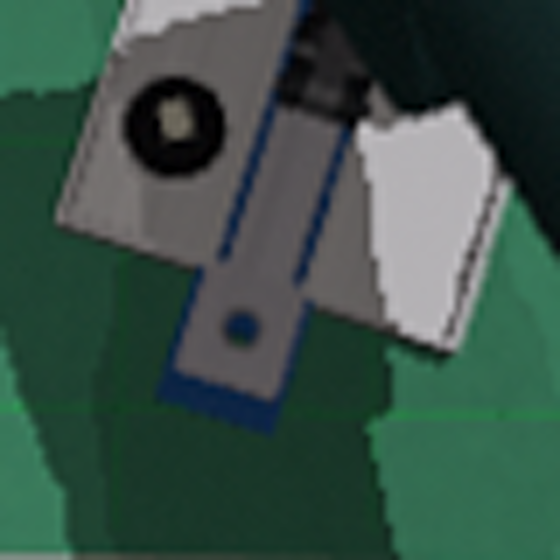

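Pressing down works: the tray corner stayed put at (55,220) in the crop, i.e. top-view (273,221). The tongue hole is at crop (241,326) and the lug end is centred at (215,416), leaving about 7 mm.

Call:
arm_command(
  targets=[
    [-1, [0, -0.03, 0], 0],
    [-1, [0, -0.03, 0], 0],
    [-1, [0, -0.03, 0], 0],
    [-1, [0, -0.03, 0], 0],
    [-1, [0, -0.03, 0], 0],
    [-1, [0, -0.02, 0], 0],
    [-1, [0, 0, 0], 0],
    [-1, [0, 0, 0], 0],
    [-1, [0, 0, 0], 0],
    [-1, [0, 0, 0], 0],
  ],
)

```text
clock: 9.3
position: [0.5344, 0.0356, 0.0967]
orientation: [[0.294, 0.956, 0.004], [0.956, -0.294, -0.0], [0.001, 0.004, -1.0]]
contact_force: [5.7, -3.9, 13.8]
grip_width: 0.0175
grasp_force: 33.5
```

```bash
python3 - <<'E'
from h import *
go((.5725,.0235,.095),-17.1)
T=vision.camera("top")
cv2.imwrite("pics/crop4.png",cv2.resize(T[190:270,265:345],None,fx=7,fy=7,interpolation=cv2.INTER_CUBIC)[:,:,::-1])
E
```

```text
t 9.3 pos [0.5344 0.0356 0.0967] yang -17.11 w 0.0175 F [ 5.7 -3.9 13.8] gf 33.50424885749817 | shift [-0.007  0.8    0.036] turn -0.0021389895471628506
```

View pics/crop4.png

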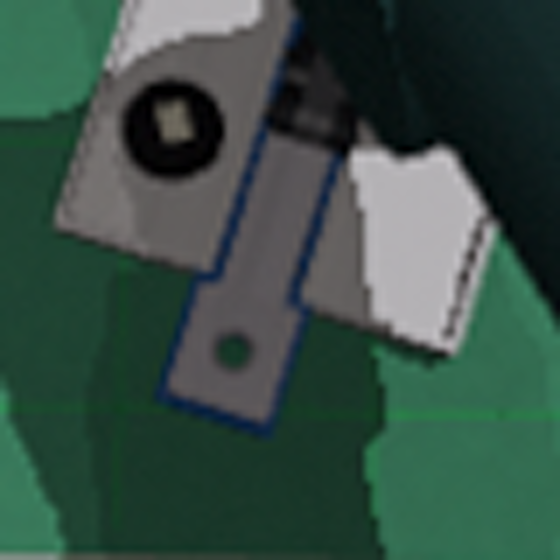

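The tongue hole at crop (233,349) now shows green mat through both holes. It is 10.5 px from the lug end, which matches the 23 mm expected at home, and the force shows it is against the stop. I release, rise and go to the pin.

Call:
arm_command(
  targets=[
    [-1, [0, 0, -0.02], 0],
    [-1, [0, 0, -0.01], 0],
    [-0.5, [0, 0, 0], 0],
    [0, [0, 0, 0], 0],
    [0.5, [0, 0, 0], 0],
    [1, [0, 0, 0], 0],
    [1, [0, 0, 0], 0],
    [1, [0, 0, -0.3], 0],
    [1, [0, 0, -0.5], 0],
    [1, [0, 0, -0.5], 0],
  ],
)

```text
clock: 10.35
position: [0.5323, 0.036, 0.1635]
orientation: [[0.293, 0.956, -0.0], [0.956, -0.293, 0.0], [0.0, -0.0, -1.0]]
contact_force: [0.2, 0.4, 0.8]
grip_width: 0.0855
grasp_force: 0.0
```

Call:
arm_command(
  targets=[
    [1, [-0.3, 0.08, -0.5], 0],
    [1, [-0.5, 0.08, -0.5], 0],
    [1, [-0.6, 0.08, -0.3], 0],
    [1, [-0.6, 0.08, 0], 0],
    [1, [-0.6, 0.08, 0], 0],
    [1, [-0.6, 0.08, 0], 0],
    [1, [-0.6, 0.08, 0], 0],
    [1, [-0.6, 0.08, 0], 0],
    [1, [-0.5, 0.08, 0], 0],
    [1, [-0.25, 0.08, 0], 0],
  ],
)

```text
clock: 11.35
position: [0.4944, -0.2241, 0.2278]
orientation: [[0.296, 0.955, 0.0], [0.955, -0.296, -0.001], [-0.0, 0.001, -1.0]]
contact_force: [-0.2, -0.2, -0.1]
grip_width: 0.0853
grasp_force: 0.0
```

```bash
python3 - <<'E'
from h import *
go((.4965,-.222,.046),-17.1)
T=vision.camera("top");cv2.imwrite("pics/T5.png",T[:,:,::-1])
S=vision.camera("scene");cv2.imwrite("pics/S5.png",S[:,:,::-1])
cv2.imwrite("pics/crop5.png",cv2.resize(T[130:270,255:455],None,fx=4,fy=4,interpolation=cv2.INTER_CUBIC)[:,:,::-1])
E
```

```text
t 11.35 pos [ 0.4944 -0.2241  0.2278] yang -17.21 w 0.0853 F [-0.2 -0.2 -0.1] gf 0.0 | shift [0.055 0.024 3.636] turn -0.0185537243949175
```

View pics/crop5.png

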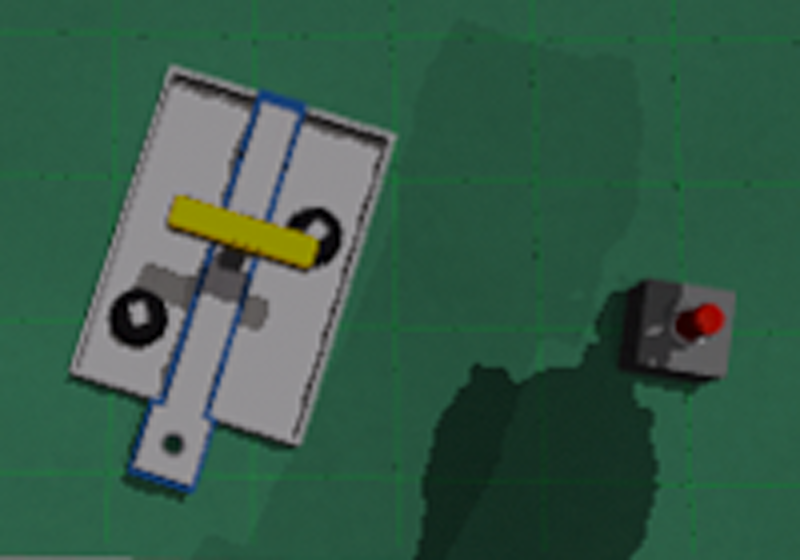

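Crop: the carrier lies flat with both samples in it. The aligned hole, showing green, is at crop (172,443), the bar is at (243,232), and the knob at (709,319) is unobstructed.

```bash
cat >>h.py <<'E'
def hole(T,u,v,z=.040):
    g=cv2.cvtColor(T,cv2.COLOR_RGB2GRAY).astype(float);u0,v0=int(u),int(v)
    p=g[v0-4:v0+6,u0-4:u0+6];w=np.clip(np.percentile(p,70)-15-p,0,None);yy,xx=np.mgrid[v0-4:v0+6,u0-4:u0+6]
    m=np.hypot(xx-u,yy-v)<4.2;w=w*m;uv=((w*xx).sum()/w.sum(),(w*yy).sum()/w.sum())
    return uv,plane("top",uv,z)
E
python3 - <<'E'
from h import *
T=cv2.imread("pics/T5.png")[:,:,::-1].copy();S=cv2.imread("pics/S5.png")[:,:,::-1].copy()
print(hole(T,297.8,240.5))
P=lambda u,v,z:plane("top",(u/4+255-.4,v/4+130-.4),z)
c=[P(*q,.025) for q in((171,66),(397,135),(298,446),(69,376))]
print([np.linalg.norm(c[i]-c[(i+1)%4]).round(4) for i in range(4)])
f=(c[2]+c[3]-c[0]-c[1])/2;a=np.arctan2(f[1],f[0]);X=np.array([np.cos(a),np.sin(a)])
L=(P(128,474,.033)+P(192,492,.033))/2
o=(sum(c)/4)[:2]+.008*X;print("ang",np.degrees(a),"o",o,L[:2]-.135*X,"lughole",o+.112*X,L[:2]-.023*X)
b=blobs(T,*Y,(260,130,450,250))[0];print("bar",plane("top",b[1],.118))
for q in blobs(T,*R,(400,180,460,240),5)[:2]:print("T",q[:2])
for q in blobs(S,*R,(140,195,190,235),5)[:2]:print("S",q[:2])
E
```

```text
((np.float64(297.83820662768034), np.float64(240.5414230019493)), array([0.42472992, 0.06902814, 0.04      ]))
[np.float64(0.1405), np.float64(0.1947), np.float64(0.1385), np.float64(0.1965)]
ang 162.75526161348287 o [0.53077386 0.03630413] [0.53165402 0.03592802] lughole [0.42380857 0.06950696] [0.42468874 0.06913085]
bar [0.53170966 0.03601087 0.118     ]
T (34.5, (431.87439613526567, 209.29468599033814))
S (10.5, (158.3968253968254, 208.49206349206347))
```

Call:
arm_command(
  targets=[
    [1, [0.03, 0.03, 0.3], 0],
    [1, [0, 0, 0.4], 0],
    [1, [0, 0, 0.4], 0],
    [1, [0, 0, 0.4], 0],
    [1, [0, 0, 0.4], 0],
    [1, [0, 0, 0.3], 0],
    [1, [0, 0, 0.2], 0],
    [1, [0, 0, 0], 0],
    [1, [0, 0, 0], 0],
    [1, [0, 0, 0], 0],
  ],
)

```text
clock: 12.45
position: [0.4974, -0.2212, 0.1076]
orientation: [[0.294, 0.956, 0.001], [0.956, -0.294, -0.0], [-0.0, 0.001, -1.0]]
contact_force: [-0.2, -0.0, 0.7]
grip_width: 0.0859
grasp_force: 0.0
```

Call:
arm_command(
  targets=[
    [0.6, [-0.02, 0, 0.25], 0],
    [0.4, [0, 0, 0.25], 0],
    [0.3, [0, 0, 0.25], 0],
    [0.2, [0, 0, 0.25], 0],
    [0.2, [0, 0, 0.23], 0],
    [0.2, [0, 0, 0], 0],
    [-0.2, [0, 0, 0], 0],
    [-0.4, [0, 0, 0], 0],
    [-0.6, [0, 0, 0], 0],
    [-0.8, [0, 0, 0], 0],
  ],
  grip_force=30,
)

```text
clock: 13.45
position: [0.4969, -0.2222, 0.0458]
orientation: [[0.294, 0.956, 0.001], [0.956, -0.294, -0.0], [-0.0, 0.001, -1.0]]
contact_force: [-0.4, -0.0, 5.2]
grip_width: 0.0175
grasp_force: 29.2
```

Call:
arm_command(
  targets=[
    [-1, [0, 0, 0], 0],
    [-1, [0, 0, 0], 0],
    [-1, [0, 0, 0], 0],
    [-1, [0, 0, 0], 0],
    [-1, [0, 0, 0], 0],
    [-1, [0, 0, 0], 0],
    [-1, [0, 0, 0], 0],
    [-1, [0, 0, 0], 0],
    [-1, [0, 0, 0], 0],
    [-1, [0, 0, 0], 0],
  ],
)

```text
clock: 14.45
position: [0.4969, -0.2222, 0.0458]
orientation: [[0.294, 0.956, 0.001], [0.956, -0.294, -0.0], [-0.0, 0.001, -1.0]]
contact_force: [-1.5, 0.6, 6.6]
grip_width: 0.017
grasp_force: 29.2
```

```bash
python3 - <<'E'
from h import *
go((.4965,-.222,.21),-17.1)
S=vision.camera("scene");cv2.imwrite("pics/S6.png",S[:,:,::-1])
for q in blobs(S,*R,(140,195,190,235),3)[:2]:print("S",q[:2])
E
```

```text
t 14.45 pos [ 0.4969 -0.2222  0.0458] yang -17.09 w 0.017 F [-1.5  0.6  6.6] gf 29.208854734897614 | shift [-0.    -0.006 -3.283] turn 0.0022628301866494858
```

Call:
arm_command(
  targets=[
    [-1, [0, 0, -0.1], 0],
    [-1, [0, 0, -0.2], 0],
    [-1, [0, 0, -0.25], 0],
    [-1, [0, 0, -0.3], 0],
    [-1, [0, 0, -0.4], 0],
    [-1, [0, 0, -0.4], 0],
    [-1, [0, 0, -0.3], 0],
    [-1, [0.2, -0.12, -0.05], 0],
    [-1, [0.4, -0.24, 0], 0],
    [-1, [0.5, -0.3, 0], 0],
  ],
)

```text
clock: 15.5
position: [0.4805, -0.1589, 0.1449]
orientation: [[0.295, 0.956, -0.0], [0.956, -0.295, 0.0], [0.0, -0.001, -1.0]]
contact_force: [0.3, 0.3, -0.5]
grip_width: 0.017
grasp_force: 29.4
```

Call:
arm_command(
  targets=[
    [-1, [0.5, -0.3, 0], 0],
    [-1, [0.5, -0.3, 0], 0],
    [-1, [0.5, -0.3, 0], 0],
    [-1, [0.5, -0.3, 0], 0],
    [-1, [0.5, -0.3, 0], 0],
    [-1, [0.5, -0.3, 0], 0],
    [-1, [0.5, -0.3, 0], 0],
    [-1, [0.4, -0.24, 0], 0],
    [-1, [0.14, -0.09, 0], 0],
    [-1, [0, 0, 0], 0],
  ],
)

```text
clock: 16.5
position: [0.4237, 0.0699, 0.1451]
orientation: [[0.292, 0.956, -0.001], [0.956, -0.292, -0.0], [-0.0, -0.0, -1.0]]
contact_force: [-0.7, -0.0, -0.2]
grip_width: 0.0172
grasp_force: 29.4
```

```bash
python3 - <<'E'
from h import *
go((.425,.069,.10),-17.1)
S=vision.camera("scene");T=vision.camera("top")
cv2.imwrite("pics/S7.png",S[:,:,::-1]);cv2.imwrite("pics/T7.png",T[:,:,::-1])
a=cv2.resize(S[150:260,220:330],(400,400),interpolation=cv2.INTER_CUBIC);b=cv2.resize(T[190:270,255:335],(400,400),interpolation=cv2.INTER_CUBIC)
cv2.imwrite("pics/c7.png",np.hstack([a,b])[:,:,::-1])
E
```

```text
t 16.5 pos [0.4237 0.0699 0.1451] yang -16.96 w 0.0172 F [-0.7 -0.  -0.2] gf 29.43555235862732 | shift [-0.009  0.03   0.902] turn 0.0228098215101582
```

View pics/c7.png

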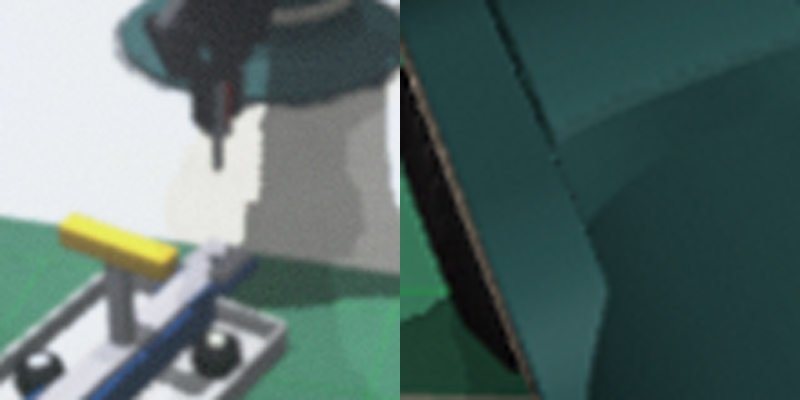

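Scene half: the shank tip is at crop (217,168), i.e. px (279.7,196.2), directly above the lug's hole near crop (218,243). The top view is blocked by the arm. I check the lateral offset by projection.

```bash
python3 - <<'E'
from h import *
def proj(n,p):
    c=vision.camera_info(n);K=np.array([[c["fx"],0,c["cx"]],[0,c["fy"],c["cy"]],[0,0,1]]);q=c["rotation"].T@(np.array(p)-c["position"])
    return cv2.projectPoints(np.array([[q[0],-q[1],-q[2]]]),np.zeros(3),np.zeros(3),K,c["dist"])[0].ravel()
S=cv2.imread("pics/S7.png");g=cv2.cvtColor(S,cv2.COLOR_BGR2GRAY).astype(int)
for v in(190,192,194,195,196,197):print(v,g[v,272:288])
s=telemetry.observe()["position"]
for z in(.108,.115,.122):print(z,proj("scene",(s[0],s[1],z)))
print("hole",proj("scene",(.4247,.069,.04)))
S5=cv2.imread("pics/S5.png");g=cv2.cvtColor(S5,cv2.COLOR_BGR2GRAY).astype(int)
for v in range(213,222):print(v,g[v,270:290])
E
```

```text
190 [232 231 232 234 233 211 152 101 113 169 224 233 233 232 231 231]
192 [230 231 231 232 231 213 154 104 110 171 222 231 232 232 233 233]
194 [228 229 232 233 229 212 165 112 110 168 221 232 231 234 230 232]
195 [229 230 231 231 229 216 167 117 120 174 221 231 231 232 232 231]
196 [230 230 230 230 228 223 187 145 155 195 225 231 230 230 231 231]
197 [230 231 229 231 231 226 213 196 198 221 229 231 229 229 231 231]
0.108 [279.44467952 196.54762701]
0.115 [279.43104547 194.04612597]
0.122 [279.41735216 191.52560586]
hole [279.79847959 220.00175095]
213 [230 230 232 230 232 232 231 231 232 232 233 232 232 231 231 232 231 232
 231 231]
214 [230 230 230 231 231 231 231 230 230 231 232 232 231 230 231 230 232 232
 232 232]
215 [223 225 226 227 230 230 231 228 226 228 228 231 231 230 232 231 231 230
 232 235]
216 [188 195 204 211 221 225 226 222 223 222 224 227 227 229 230 231 234 234
 233 237]
217 [147 151 161 172 196 214 221 223 221 222 223 224 224 226 226 229 230 232
 235 236]
218 [131 134 147 166 192 212 217 218 217 216 219 218 221 221 223 221 226 230
 227 230]
219 [136 150 172 194 213 217 214 203 193 190 195 202 215 219 220 222 217 210
 199 189]
220 [154 178 201 216 219 218 204 171 149 147 154 175 200 219 219 216 199 171
 145 136]
221 [167 198 215 219 222 218 206 173 146 132 147 174 203 218 216 198 167 127
 104 103]
```

Call:
arm_command(
  targets=[
    [-1, [-0.015, 0.035, 0.1], 0],
    [-1, [0, 0, 0.2], 0],
    [-1, [0, 0, 0.25], 0],
    [-1, [0, 0, 0.25], 0],
    [-1, [0, 0, 0.2], 0],
    [-1, [0, 0, 0.15], 0],
    [-1, [0, 0, 0.05], 0],
    [-1, [0, 0, 0], 0],
    [-1, [0, 0, 0], 0],
    [-1, [0, 0, 0], 0],
  ],
)

```text
clock: 17.6
position: [0.4261, 0.0678, 0.0857]
orientation: [[0.294, 0.956, 0.001], [0.956, -0.294, 0.0], [0.0, 0.001, -1.0]]
contact_force: [-1.1, 0.6, -0.5]
grip_width: 0.0169
grasp_force: 29.4
```

```bash
python3 - <<'E'
from h import *
go((.4252,.0687,.047),-17.1)
S=vision.camera("scene");g=cv2.cvtColor(S,cv2.COLOR_RGB2GRAY).astype(int)
for v in range(206,225):print(v,g[v,270:290])
E
```

```text
t 17.6 pos [0.4261 0.0678 0.0857] yang -17.09 w 0.0169 F [-1.1  0.6 -0.5] gf 29.433527290821075 | shift [ 0.012 -0.024  0.773] turn 0.0023827339812640957
206 [231 222 175 127  89  65  56  59  69  78  78  87 125 180 213 199 154 126
 121 126]
207 [231 230 211 183 145 102  78  69  74  83  86  93 118 163 191 175 137 125
 124 125]
208 [233 232 231 222 199 158 122  96  84  86  96 100 118 136 154 139 127 124
 124 123]
209 [233 233 231 231 225 207 173 134  94  90 103 120 119 121 129 125 122 126
 125 120]
210 [231 232 232 231 230 230 209 158 105  96 109 127 126 125 124 121 125 123
 125 123]
211 [231 231 228 231 230 230 217 163 110 101 112 121 126 126 126 126 127 124
 124 122]
212 [230 232 230 231 232 231 217 164 109  95 108 122 122 119 123 122 122 124
 124 124]
213 [229 231 231 231 232 231 217 163 110  97 113 123 123 122 124 124 123 120
 118 120]
214 [230 230 230 232 231 230 215 162 109  98 110 123 123 124 123 121 122 121
 122 126]
215 [222 223 226 228 228 227 211 150 102  92 112 119 123 125 123 123 123 124
 123 124]
216 [185 194 202 210 219 223 200 143  95  88 100 113 116 116 121 122 123 122
 121 127]
217 [147 149 158 172 190 201 188 146 104  94 100 108 110 114 115 115 119 119
 119 122]
218 [125 129 137 159 178 196 188 157 114 101 105 106 107 107 110 112 112 114
 114 115]
219 [127 141 156 178 193 196 182 148 115 103 101 101 103 103 106 105 105 101
  99 101]
220 [139 164 182 195 200 196 173 133  97  93  91  96 101 106 106 106  99  94
  83  81]
221 [150 180 196 200 201 193 168 124  92  81  87  90  96 104 103  98  90  83
  75  64]
222 [148 181 198 197 190 176 148 111  98  94  96  95 100 106 102  92  81  72
  65  59]
223 [148 182 196 181 157 141 122 107 105 102 102 103 104  98  93  83  73  66
  60  56]
224 [172 191 187 156 127 113 107 105 107 107 104 106 100  92  85  74  62  60
  58  59]
```

Call:
arm_command(
  targets=[
    [-1, [0.01, -0.025, 0], 0],
    [-1, [0, 0, 0], 0],
    [-1, [0, 0, 0.05], 0],
    [-1, [0, 0, 0.05], 0],
    [-1, [0, 0, 0.05], 0],
    [-1, [0, 0, 0.05], 0],
    [-1, [0, 0, 0.05], 0],
    [-1, [0, 0, 0.05], 0],
    [-1, [0, 0, 0], 0],
    [-1, [0, 0, 0], 0],
  ],
)

```text
clock: 18.65
position: [0.4248, 0.0687, 0.0702]
orientation: [[0.294, 0.956, -0.0], [0.956, -0.294, 0.0], [0.0, -0.0, -1.0]]
contact_force: [-0.2, 0.5, -0.6]
grip_width: 0.0171
grasp_force: 29.4
```

```bash
python3 - <<'E'
from h import *
go((.4252,.0687,.047),-17.1)
E
```

```text
t 18.65 pos [0.4248 0.0687 0.0702] yang -17.08 w 0.0171 F [-0.2  0.5 -0.6] gf 29.433301091194153 | shift [0.003 0.008 0.465] turn 0.0032324301727300053
```

Call:
arm_command(
  targets=[
    [-1, [0, 0, 0.05], 0],
    [-1, [0, 0, 0.05], 0],
    [-1, [0, 0, 0.05], 0],
    [-1, [0, 0, 0.05], 0],
    [-1, [0, 0, 0.05], 0],
    [-1, [0, 0, 0.05], 0],
    [-1, [0, 0, 0.05], 0],
    [-1, [0, 0, 0.05], 0],
    [-1, [0, 0, 0.04], 0],
    [-1, [0, 0, 0], 0],
  ],
)

```text
clock: 19.65
position: [0.4247, 0.0687, 0.048]
orientation: [[0.294, 0.956, -0.001], [0.956, -0.294, 0.0], [-0.0, -0.001, -1.0]]
contact_force: [-0.0, -0.6, -1.1]
grip_width: 0.0169
grasp_force: 29.4
```

```bash
python3 - <<'E'
from h import *
go((.4252,.0687,.047),-17.1)
E
```

```text
t 19.65 pos [0.4247 0.0687 0.048 ] yang -17.08 w 0.0169 F [-0.  -0.6 -1.1] gf 29.434652030467987 | shift [0.004 0.01  0.021] turn 0.0027570227079157426
```

Call:
arm_command(
  targets=[
    [-0.6, [0, 0, 0], 0],
    [-0.2, [0, 0, 0], 0],
    [0.2, [0, 0, 0], 0],
    [0.2, [0, 0, 0], 0],
    [0.2, [0, 0, -0.2], 0],
    [0.2, [0, 0, -0.4], 0],
    [0.2, [0, 0, -0.4], 0],
    [0.4, [0, 0, -0.5], 0],
    [0.6, [0, 0, -0.5], 0],
    [0.8, [0, 0, -0.5], 0],
  ],
)

```text
clock: 20.65
position: [0.4246, 0.0688, 0.175]
orientation: [[0.293, 0.956, 0.0], [0.956, -0.293, 0.0], [0.0, 0.0, -1.0]]
contact_force: [-0.3, 0.5, 0.6]
grip_width: 0.0772
grasp_force: 0.0
```

Call:
arm_command(
  targets=[
    [1, [0, 0, -0.5], 0],
    [1, [0, 0.2, -0.2], 0],
    [1, [0, 0.3, 0], 0],
    [1, [0, 0.3, 0], 0],
    [1, [0, 0.3, 0], 0],
    [1, [0, 0.3, 0], 0],
    [1, [0, 0.3, 0], 0],
    [1, [0, 0.3, 0], 0],
    [1, [0, 0.2, 0], 0],
    [1, [0, 0.05, 0], 0],
  ],
)

```text
clock: 21.65
position: [0.5331, 0.0351, 0.2069]
orientation: [[0.294, 0.956, -0.002], [0.956, -0.294, 0.001], [0.0, -0.002, -1.0]]
contact_force: [-0.4, 0.6, -0.2]
grip_width: 0.0853
grasp_force: 0.0
```

```bash
python3 - <<'E'
from h import *
go((.5325,.036,.0955),-17.1)
S=vision.camera("scene");T=vision.camera("top")
print([q[:2] for q in blobs(T,*Y,(255,130,450,250))[:2]],[q[:2] for q in blobs(S,*Y,(200,190,310,260))[:2]])
print([q[:2] for q in blobs(S,*R,(260,180,300,230),3)[:2]])
a=cv2.resize(S[180:290,190:300],(400,400),interpolation=cv2.INTER_CUBIC);b=cv2.resize(T[170:270,255:355],(400,400),interpolation=cv2.INTER_CUBIC)
cv2.imwrite("pics/c8.png",np.hstack([a,b])[:,:,::-1])
E
```

```text
t 21.65 pos [0.5331 0.0351 0.2069] yang -17.13 w 0.0853 F [-0.4  0.6 -0.2] gf 0.0 | shift [ 0.014 -0.012  2.228] turn -0.004202307321274172
[(60.5, (302.09641873278235, 183.27823691460054))] [(168.0, (251.71527777777777, 216.81051587301585))]
[(5.5, (278.93939393939394, 210.39393939393938))]
```

View pics/c8.png

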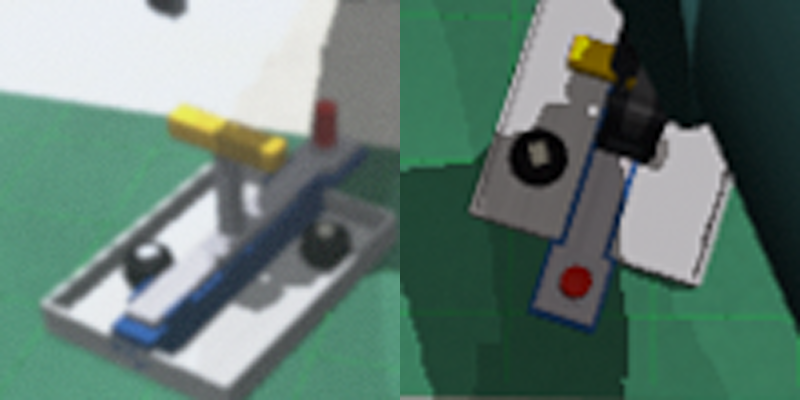

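The pin stands upright in the lug, with its knob at scene crop (325,123) and top crop (576,282), and the collar looks down on the tongue. The samples are in the tray. I grasp the bar at mid-length.

Call:
arm_command(
  targets=[
    [1, [0.01, -0.01, 0.2], 0],
    [1, [0, 0, 0.3], 0],
    [1, [0, 0, 0.3], 0],
    [1, [0, 0, 0.3], 0],
    [1, [0, 0, 0.3], 0],
    [1, [0, 0, 0.3], 0],
    [1, [0, 0, 0.3], 0],
    [1, [0, 0, 0.2], 0],
    [1, [0, 0, 0.02], 0],
    [1, [0, 0, 0], 0],
  ],
)

```text
clock: 22.75
position: [0.5321, 0.0363, 0.0973]
orientation: [[0.294, 0.956, -0.0], [0.956, -0.294, 0.0], [0.0, -0.0, -1.0]]
contact_force: [-0.7, -0.3, 0.6]
grip_width: 0.0853
grasp_force: 0.0
```

Call:
arm_command(
  targets=[
    [0, [0, 0, 0], 0],
    [-0.2, [0, 0, 0], 0],
    [-0.4, [0, 0, 0], 0],
    [-0.6, [0, 0, 0], 0],
    [-0.8, [0, 0, 0], 0],
    [-1, [0, 0, 0], 0],
    [-1, [0, 0, 0], 0],
    [-1, [0, 0, 0], 0],
    [-1, [0, 0, 0], 0],
    [-1, [0, 0, 0], 0],
  ],
  grip_force=80,
)

```text
clock: 23.75
position: [0.5324, 0.0361, 0.0977]
orientation: [[0.294, 0.956, 0.001], [0.956, -0.294, -0.0], [0.0, 0.001, -1.0]]
contact_force: [0.5, -0.9, 5.1]
grip_width: 0.0167
grasp_force: 78.1
```

```bash
python3 - <<'E'
from h import *
def proj(n,p):
    c=vision.camera_info(n);K=np.array([[c["fx"],0,c["cx"]],[0,c["fy"],c["cy"]],[0,0,1]]);q=c["rotation"].T@(np.array(p)-c["position"])
    return cv2.projectPoints(np.array([[q[0],-q[1],-q[2]]]),np.zeros(3),np.zeros(3),K,c["dist"])[0].ravel()
print("seated knob centre expected",proj("scene",(.4247,.0687,.059)),"top",proj("scene",(.4247,.0687,.074)))
go((.5325,.036,.195),-17.1)
E
```

```text
seated knob centre expected [279.64814386 213.63324045] top [279.62063276 208.52627418]
t 23.75 pos [0.5324 0.0361 0.0977] yang -17.09 w 0.0167 F [ 0.5 -0.9  5.1] gf 78.07994842529297 | shift [-1.000e-03  4.000e-03 -1.946e+00] turn 0.0014984658584798656
```

The knob spans rows 207.5 to 220 in the scene view against an expected top at 208.5 and centre at 213.6, so the pin is seated. Lifting.

Call:
arm_command(
  targets=[
    [-1, [0, 0, -0.02], 0],
    [-1, [0, 0, -0.04], 0],
    [-1, [0, 0, -0.06], 0],
    [-1, [0, 0, -0.08], 0],
    [-1, [0, 0, -0.1], 0],
    [-1, [0, 0, -0.1], 0],
    [-1, [0, 0, -0.1], 0],
    [-1, [0, 0, -0.1], 0],
    [-1, [0, 0, -0.1], 0],
    [-1, [0, 0, -0.1], 0],
  ],
)

```text
clock: 24.75
position: [0.532, 0.0362, 0.1377]
orientation: [[0.294, 0.956, -0.0], [0.956, -0.294, 0.0], [0.0, -0.0, -1.0]]
contact_force: [-0.6, -0.6, -7.4]
grip_width: 0.0162
grasp_force: 78.2
```

Call:
arm_command(
  targets=[
    [-1, [0, 0, -0.12], 0],
    [-1, [0, 0, -0.14], 0],
    [-1, [0, 0, -0.15], 0],
    [-1, [0, 0, -0.15], 0],
    [-1, [0, 0, -0.15], 0],
    [-1, [0, 0, -0.15], 0],
    [-1, [0, 0, -0.14], 0],
    [-1, [0, 0, -0.1], 0],
    [-1, [0, 0, -0.07], 0],
    [-1, [0, 0, -0.03], 0],
  ],
)

```text
clock: 25.75
position: [0.5321, 0.0362, 0.1976]
orientation: [[0.294, 0.956, 0.0], [0.956, -0.294, 0.0], [0.0, 0.0, -1.0]]
contact_force: [-0.7, 0.6, -5.6]
grip_width: 0.0166
grasp_force: 78.2
```

Call:
arm_command(
  targets=[
    [-1, [0, 0, 0], 0],
    [-1, [0, 0, 0], 0],
    [-1, [0, 0, 0], 0],
    [-1, [0, 0, 0], 0],
    [-1, [0, 0, 0], 0],
    [-1, [0, 0, 0], 0],
    [-1, [0, 0, 0], 0],
    [-1, [0, 0, 0], 0],
    [-1, [0, 0, 0], 0],
    [-1, [0, 0, 0], 0],
  ],
)

```text
clock: 26.75
position: [0.532, 0.0362, 0.1973]
orientation: [[0.294, 0.956, -0.0], [0.956, -0.294, 0.0], [0.0, -0.0, -1.0]]
contact_force: [0.6, -0.4, -6.9]
grip_width: 0.0163
grasp_force: 78.2
```

```bash
python3 - <<'E'
from h import *
go((.5325,.036,.195),-17.1)
S=vision.camera("scene")
cv2.imwrite("pics/c9.png",cv2.resize(S[140:290,180:330],(600,600),interpolation=cv2.INTER_CUBIC)[:,:,::-1])
E
```

```text
t 26.75 pos [0.532  0.0362 0.1973] yang -17.08 w 0.0163 F [ 0.6 -0.4 -6.9] gf 78.20820093154907 | shift [-0.002  0.01   0.046] turn 0.002571092227393971
```

View pics/c9.png

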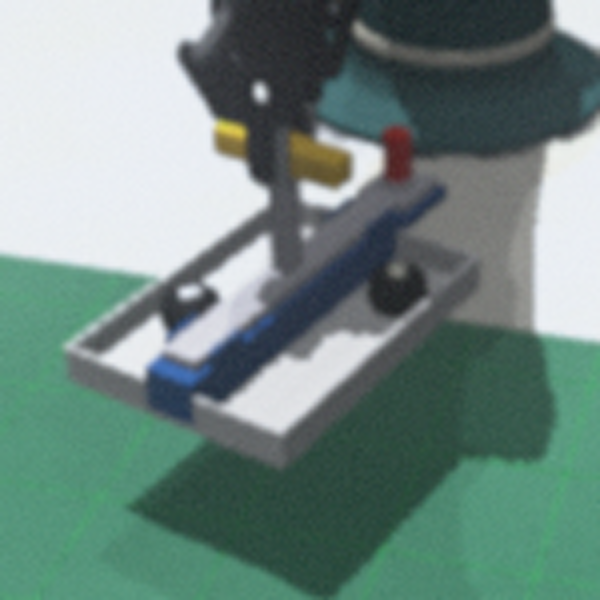

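The carrier hangs level about 10 cm up, with the pin seated at crop (398,155) and both samples in at (190,300) and (397,290). The full 7 N weight is on the gripper and everything is still.

```bash
python3 -c "
from station import hand_in
print(hand_in())"
```

```text
the job is handed in; nothing more can be done
None
```

The job is handed in: the handle is home, the pin is seated through both holes, and the gripper is holding the carrier level and still about 10 cm above the mat with both samples in it; the hand-in returned no verdict, and the carrier slid about 2 cm along the mat while I was bringing the handle home.

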